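# Find the heavier die by feel and hold it over the anvil

## Robot

A 6-joint arm with a two-finger parallel gripper is mounted at the origin on the work surface. World frame = base frame: x ahead of the robot, y to its left, z up, the work surface at z = 0. Lengths are in m, angles in rad, forces in N, time in s.
With the tool pointing down it reaches from about 0.25 to 0.725 m from the base axis. Payload 4 kg.
Tool frame: the origin (TCP) lies between the finger pads; the fingertips stand 8 mm ahead of it and the grasp point (between the pads) lies 11 mm behind it (bot.tip_reach is the distance from the TCP to the fingertips, in m); z points along the fingers, y is the line along which they close (so a half turn about z gives the same grasp; the last joint's range is limited). The gripper opens to 85 mm and grips with 20 to 120 N. Pads are 22 mm wide; open, the fingers measure 114 mm over their backs; the gripper's body (76 mm by 85 mm) begins 54 mm behind the grasp point. The pads swing forward as they close: fully open they stand 13 mm farther back than shut.
Start: joints at [1.127, 0.241, 0.005, 1.335, 0, 1.571], TCP at [0.215, 0.452, 0.239] pointing down, gripper open.
Joint ranges: [-2.72, 2.72], [-1.05, 1.87], [-1.09, 1.28], [-1.99, 2.15], [-1.42, 1.44], [-3.14, 3.14]. Speed limits (rad/s): [2.79, 2.79, 3.14, 3.14, 3.14, 3.14].

## Interface

Orientations are given as a unit quaternion [x, y, z, w].
In Python, from workcell import bot gives the robot as it stands.
- The arm moves only by the tool move_arm, never from a script. Its argument "deltas" is a list of rows, each a list of 7 numbers: the opening, from 0 (shut) to 1 (fully open), then the shift along the tool's x, y, z in mm, then the turn, a rotation vector about the tool's x, y, z in degrees. In form: [[gripper, tx, ty, tz, ax, ay, az], ...]. A call has 1 to 10 rows; each row shifts and turns the commanded pose from where the row before left it, along the tool's axes as they then stand; what a row does not reach is not made up. A row lasts 1/12 s, in which the tool goes at most 41.7 mm and 7.16 degrees, less where a joint would pass 70% of its speed; a pose out of reach is approached as far as the arm can. A call is refused whole if a number of a shift passes 41.7 or a number of a turn 7.16, either way. A call with a gripper value outside its range is refused whole. The fingers move at their own pace and stop on an object; the grip force is fixed at half the most. Time passes only in rows, so rows that do not move let the fingers close. It gives the time, the measured TCP pose, the force, the opening and the grip force at its end, in the units of the state.
- bot.get_obs(): the state, without advancing time (a new reading comes with each control period).
- bot.camera(name): name is "scene" or "top" or "wrist"; returns the picture (420x560x3 uint8, blue, green, red); there is no depth.
- bot.calibration(name): a dict with "K" (3x3 intrinsics, pixels), "position" and "orientation" of the camera in the world. Camera axes: x right, y down, z forward; pixel columns grow to the right and rows downward; lengths in m; the calibration is good to about 2 mm. A picture is of the moment at which its call begins: read the wrist's pose just before it. calibration takes no time and is no camera call; for the wrist camera it gives the pose at the moment of the call.
- bot.job_done(): hands the job in; it is judged then, once.
Trained networks look in the newest picture that a camera, given by its name, has taken for a name from the list of things; names that differ only in an ending like _2 or _b are one class to them, and where a whole thing is asked for, a point or a joint stands for the part that bears it (a point fixed in the world has none). Each returns a list of dicts, best first, with "conf" (0 to 1); they miss things now and then, are a little off and sometimes report something else, mostly with a low value. They report only what shows in the picture. A call takes as long as a camera call.
- bot.outline_of(query, camera): "pixels" (420x560 bool, what is visible of it) and "rect" ([left, top, width, height] in pixels, round what is visible of it).
The state is a dict: "clock": time; "joint_pos": joint angles; "joint_vel": joint speeds; "tau": joint torques, N m; "eef_pos": TCP position; "tool_rot": TCP orientation; "ft_force": force on the tool from outside, world axes, zero at the start; "ft_torque": the same for the moment, N m; "grip_width": finger opening in m; "grasp_force": force on a finger pad.
Only numpy, scipy, OpenCV 4.12 (cv2) and the standard library are available. Lean on these libraries where they do the work, as an engineer would, in place of code of your own. Each camera call takes 0.05 s, during which the arm holds its last target. There are 200 camera calls.

## Task

One of the two look-alike brass dies in the wooden tray has a metal core, the other a plastic one: lift each one clear of the tray in turn to feel which is heavier, leaving the lighter one standing in the tray again, and finish while holding the heavier one upright and still, centred a few centimetres above the round steel top of the green anvil without letting it touch. Grip the dies gently (no more than 70 N), do not drop or tip them, and leave the buckle, the jar and the mallet where they are.

Things in the scene. Friction and masses are not known exactly. Their poses are not given: they have to be found in the camera images.
- die_a: Brass die, looks just like die_b: a closed shell with a metal core inside (about 0.5 kg in all) or a plastic one (about 0.27 kg), 10 percent either way; only lifting tells. Round, 62 mm tall: foot 44 mm across, 12 mm high; straight body 36 mm across above it; dark spot on top. The core has 1 to 2 mm of play. Origin: centre of the underside, z up. Over 70 N of grip marks it; 20 to 30 N holds it.
- die_b: Brass die, looks just like die_a: a closed shell with a metal core inside (about 0.5 kg in all) or a plastic one (about 0.27 kg), 10 percent either way; only lifting tells. Round, 62 mm tall: foot 44 mm across, 12 mm high; straight body 36 mm across above it; dark spot on top. The core has 1 to 2 mm of play. Origin: centre of the underside, z up. Over 70 N of grip marks it; 20 to 30 N holds it.
- tray: Fixed shallow pale wooden tray, 130 mm (its x) by 250 mm (its y), walls 6 mm thick, 20 mm high, floor 6 mm above the bench. A cross wall in the middle makes two compartments, centred at its y = +62 and -62 mm; one die stands in each, within 13 mm of the middle. Origin: centre of the underside, on the bench.
- anvil: Fixed green cast anvil: square base 110 mm wide and 16 mm high, with a round post in the middle that ends in a bare steel disc 60 mm across, 45 mm above the bench. Origin: centre of the underside.
- anvil_top (a point): Centre of the anvil's steel disc, on its upper face, 45 mm above the bench; z up.
- buckle: Loose brass belt buckle lying flat beyond the work, 51 by 60 mm, 11 mm high. Bystander. Origin: centre of the underside.
- jar: Loose amber jar of rivets with a black cap, 60 mm across, 75 mm tall, beyond the work. Bystander. Origin: centre of the underside.
- mallet: Loose wooden mallet lying on the bench beyond the work: dark head 60 by 95 by 48 mm at +x, pale handle 24 mm thick towards -x, 230 mm long in all. Bystander. Origin: at bench height under the handle's line, 40 mm from the middle of the head and 160 mm from the handle's end.

How it is judged:
By the outcome, as a careful person would: the job done as asked, in the order asked, and still so for the second after the job is handed in, while the arm keeps its last pose, push and grip.
It also fails if it takes over 67 s, if anything falls off the work surface, if the arm or the gripper's body presses on something with over 40 N, if the wrist force passes 120 N, or if a joint passes its speed limit or range.

## Working session

There is one attempt and no reset: what is moved stays moved. The work goes in short steps, Python scripts to look and compute and a tool call to move; the robot and the scene stay as the last step left them, time stands still between calls to the robot, and variables do not carry over. Pictures are saved under pics/ and viewed, at most 10 in all, crops included, and the job is handed in when it is done.

Besides the shell and the picture viewer there is one more tool, called after ">>>" by a JSON object that holds its "method" and its "body". move_arm: Moves the arm, as the interface text tells. Its arguments: {"type":"object","properties":{"deltas":{"type":"array","items":{"type":"array","items":{"type":"number"}}}},"required":["deltas"]}

```bash
mkdir -p pics; cat > h.py <<'E'
import numpy as np,cv2
from scipy.spatial.transform import Rotation as R
from workcell import bot
def proj(cal,P):
    Rm=R.from_quat(cal["orientation"]).as_matrix()
    c=(np.atleast_2d(P)-np.array(cal["position"]))@Rm
    u=c@np.array(cal["K"]).T
    return u[:,:2]/u[:,2:]
def ray(cal,uv,z):
    Rm=R.from_quat(cal["orientation"]).as_matrix()
    d=Rm@np.linalg.solve(np.array(cal["K"]),[uv[0],uv[1],1.])
    p=np.array(cal["position"]); return p+d*(z-p[2])/d[2]
E
python3 - <<'E'
from h import *
o=bot.get_obs(); print({k:np.round(v,3) for k,v in o.items()})
im={}
for n in("top","scene"):
    im[n]=bot.camera(n); cal=bot.calibration(n); print(n,np.round(cal["position"],3),np.round(cal["orientation"],3),np.round(cal["K"],1).tolist())
    cv2.imwrite(f"pics/{n}0.png",im[n])
    for q,z in(("die_a",.068),("tray",.02),("anvil",.045),("jar",.075),("mallet",.03),("buckle",.01)):
        for d in bot.outline_of(q,n)[:3]:
            ys,xs=np.nonzero(d["pixels"]); c=(xs.mean(),ys.mean())
            print(n,q,round(d["conf"],2),np.round(d["rect"]),np.round(c,1),np.round(ray(cal,c,z),3))
E
```

```text
{'clock': np.float64(0.0), 'joint_pos': array([ 1.127,  0.241,  0.004,  1.335, -0.   ,  1.571]), 'joint_vel': array([ 0.   , -0.001, -0.   ,  0.001,  0.001,  0.001]), 'tau': array([-1.0000e-03, -3.7232e+01,  2.5241e+01,  1.7000e-02, -0.0000e+00,
       -0.0000e+00]), 'eef_pos': array([0.214, 0.451, 0.238]), 'tool_rot': array([ 0.22 ,  0.975, -0.001, -0.   ]), 'ft_force': array([-0.312,  0.305, -0.303]), 'ft_torque': array([-0.035, -0.003,  0.034]), 'grasp_force': np.float64(0.0), 'grip_width': np.float64(0.085)}
top [ 0.577 -0.005  0.941] [ 0.714 -0.699  0.027 -0.028] [[452.4, 0.0, 284.8], [0.0, 452.4, 210.9], [0.0, 0.0, 1.0]]
top die_a 0.88 [315. 267.  21.  23.] [324.8 277.2] [ 0.519 -0.083  0.068]
top die_a 0.59 [168. 238.  64.  66.] [200.4 269. ] [0.53  0.156 0.068]
top die_a 0.55 [376. 255.  24.  27.] [385.5 268.2] [ 0.538 -0.199  0.068]
top tray 0.88 [288. 231. 131.  79.] [350.9 269.4] [ 0.532 -0.14   0.02 ]
top tray 0.55 [137. 142.  37.  33.] [159.4 159.9] [0.748 0.257 0.02 ]
top tray 0.47 [375. 256.  23.  24.] [385.5 267.7] [ 0.537 -0.21   0.02 ]
top anvil 0.65 [169. 237.  65.
[... 269 characters left out ...]
5 -0.509  0.906] [ 0.93   0.235 -0.069 -0.273] [[456.3, 0.0, 285.1], [0.0, 456.3, 209.7], [0.0, 0.0, 1.0]]
scene die_a 0.69 [214. 201.  24.  27.] [226.1 214.5] [ 0.532 -0.106  0.068]
scene die_a 0.67 [194. 246.  21.  29.] [204.7 260.5] [ 0.553 -0.221  0.068]
scene tray 0.84 [170. 188.  96. 111.] [220.1 245.7] [ 0.543 -0.158  0.02 ]
scene anvil 0.7 [256. 128.  54.  42.] [284.2 148.5] [0.545 0.135 0.045]
scene jar 0.6 [366. 132.  26.  36.] [378.6 148.2] [0.754 0.219 0.075]
scene mallet 0.96 [275. 258. 122.  60.] [320.1 289.2] [ 0.783 -0.15   0.03 ]
scene buckle 0.82 [334. 205.  23.  24.] [344.3 216.7] [0.751 0.046 0.01 ]
scene buckle 0.33 [261. 127.  45.  43.] [284.  148.2] [0.53  0.161 0.01 ]
```

```bash
python3 - <<'E'
from h import *
from scipy.optimize import least_squares
t=np.linspace(0,2*np.pi,40)
circ=lambda r,z:np.c_[r*np.cos(t),r*np.sin(t),0*t+z]
DIE=np.vstack([circ(.022,.006),circ(.022,.018),circ(.018,.068)])
s=.055
ANV=np.vstack([circ(.03,.045)]+[[[x,y,z] for x in(-s,s) for y in(-s,s) for z in(0,.016)]])
def cen(cal,M,xy,yaw=0):
    m=np.zeros((420,560),np.uint8); P=M@R.from_euler('z',yaw).as_matrix().T+[*xy,0]
    h=cv2.convexHull(proj(cal,P).astype(np.float32)); mo=cv2.moments(h)
    return np.array([mo['m10'],mo['m01']])/mo['m00']
masks={n:{} for n in("top","scene")}
for n in masks:
    im=bot.camera(n); cal=bot.calibration(n); g=im.copy()
    for q,M,guesses in(("die_a",DIE,[(.52,-.085),(.54,-.2)]),("anvil",ANV,[(.53,.16)])):
        for d in bot.outline_of(q,n):
            ys,xs=np.nonzero(d["pixels"]); c=np.array([xs.mean(),ys.mean()])
            f=least_squares(lambda p:cen(cal,M,p)-c,guesses[0],diff_step=1e-3)
            print(n,q,round(d["conf"],2),np.round(f.x,4),f.cost)
            cv2.drawMarker(g,tuple(int(round(v)) for v in c),(0,0,255),0,8)
    cv2.imwrite(f"pics/{n}1.png",cv2.resize(g[110:330,120:440],None,fx=2.4,fy=2.4,interpolation=cv2.INTER_CUBIC))
E
```

```text
top die_a 0.89 [ 0.5375 -0.2087] 1.0530416040159605e-12
top die_a 0.63 [ 0.5149 -0.088 ] 3.9863879089920926e-12
top anvil 0.73 [0.5273 0.1656] 2.8909270742709623e-12
top anvil 0.31 [0.7509 0.26  ] 1.313271582256924e-11
scene die_a 0.95 [ 0.5382 -0.2082] 1.0651668769472335e-12
scene die_a 0.67 [ 0.517  -0.0887] 1.0570622927964525e-12
scene anvil 0.61 [0.5292 0.1648] 1.3973270026215276e-11
```

View pics/top1.png

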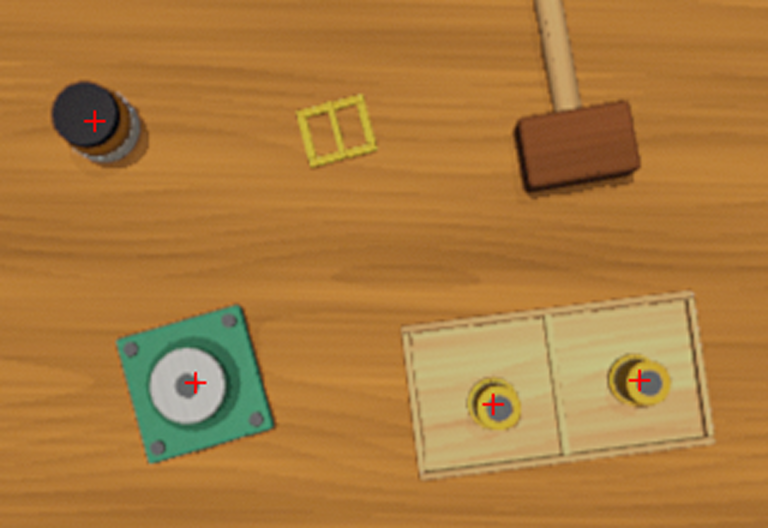

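View pics/scene1.png

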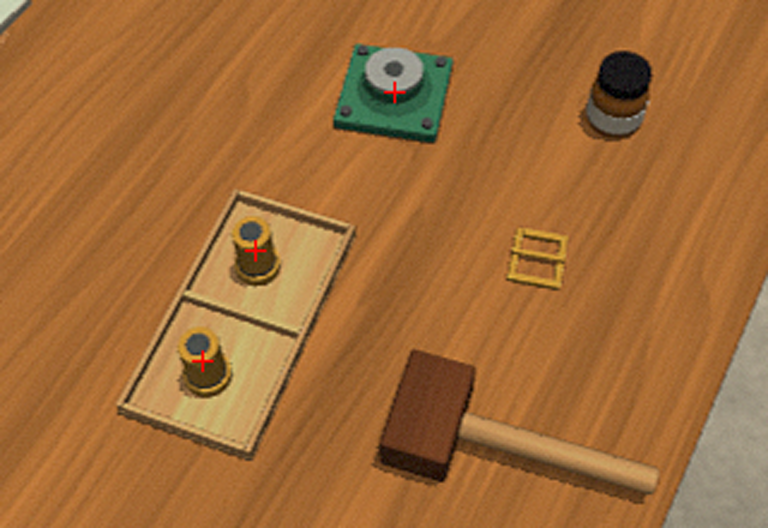

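>>> {"method": "move_arm", "body": {"deltas": [[1,0,0,0,0,0,-6.36],[1,0,0,0,0,0,-6.36],[1,0,0,0,0,0,-6.36],[1,0,0,0,0,0,-6.36],[1,-18,-33,0,0,0,0],[1,-18,-33,0,0,0,0],[1,-18,-33,0,0,0,0],[1,-18,-33,0,0,0,0],[1,-18,-33,0,0,0,0],[1,-18,-33,0,0,0,0]]}}

```text
clock: 1.83
eef_pos: [0.3232, 0.2521, 0.2395]
tool_rot: [-0.0, 1.0, 0.0, 0.0]
ft_force: [1.5, -0.6, 0.2]
grip_width: 0.0854
grasp_force: 0.0
```

```bash
python3 - <<'E'
from h import *
o=bot.get_obs();print(np.round(o["joint_pos"],3),o["tool_rot"])
for n,c in(("top",(198.3,270.8)),("scene",(284.2,138.75))): print(ray(bot.calibration(n),c,.045))
for n,c in(("top",(327.9,279.6)),("top",(391.2,269.6)),("scene",(224.2,206.3)),("scene",(202.5,253.3))): print(ray(bot.calibration(n),c,.068))
E
```

```text
[ 0.662  0.061 -0.209  1.3   -0.     0.662] [-4.77292256e-04  9.99999827e-01  1.64372278e-04  3.01864270e-04]
[0.52473715 0.16382795 0.045     ]
[0.530283   0.16236095 0.045     ]
[ 0.51451194 -0.08906412  0.068     ]
[ 0.53603269 -0.21013298  0.068     ]
[ 0.51717686 -0.09028146  0.068     ]
[ 0.54001379 -0.20919564  0.068     ]
```

>>> {"method": "move_arm", "body": {"deltas": [[1,-19,-34,5,0,0,0],[1,-19,-34,5,0,0,0],[1,-19,-34,5,0,0,0],[1,-19,-34,5,0,0,0],[1,-19,-34,5,0,0,0],[1,-19,-34,5,0,0,0],[1,-19,-34,5,0,0,0],[1,-19,-34,5,0,0,0],[1,-20,-34,5,0,0,0],[1,-20,-35,5,0,0,0]]}}

```text
clock: 2.67
eef_pos: [0.5155, -0.0893, 0.1892]
tool_rot: [0.0, 1.0, 0.0, 0.0]
ft_force: [0.1, 0.6, -0.5]
grip_width: 0.0853
grasp_force: 0.0
```

```bash
python3 - <<'E'
from h import *
o=bot.get_obs();print(o["eef_pos"])
cal=bot.calibration("wrist");im=bot.camera("wrist");cv2.imwrite("pics/w0.png",im)
print(cal["position"],cal["orientation"],cal["K"][0][0])
print(proj(cal,[[.516,-.089,.068],[.538,-.209,.068]]))
for d in bot.outline_of("die_a","wrist"):
    print(d["conf"],d["rect"])
E
```

```text
[ 0.5154787  -0.08925969  0.18920136]
[ 0.44222467 -0.08972488  0.32317261] [0.69964887 0.699273   0.10335289 0.10405243] 293.70753398283387
[[286.70424906 208.66922571]
 [157.16938999 231.53405811]]
0.82 [140.1, 195.5, 61.9, 54.3]
0.78 [264.8, 171.2, 44.3, 54.4]
```

View pics/w0.png

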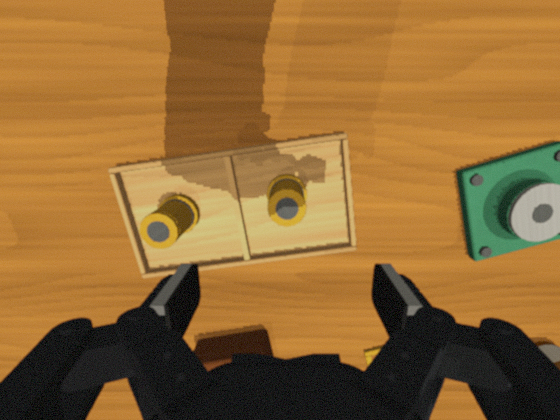

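>>> {"method": "move_arm", "body": {"deltas": [[1,0,0,35,0,0,0],[1,0,0,35,0,0,0],[1,0,0,35,0,0,0],[1,0,0,25,0,0,0],[1,0,0,14,0,0,0],[1,0,0,6,0,0,0],[0.7,0,0,0,0,0,0],[0.6,0,0,0,0,0,0],[0.55,0,0,0,0,0,0],[0.5,0,0,0,0,0,0]]}}

```text
clock: 3.6
eef_pos: [0.5162, -0.0875, 0.0409]
tool_rot: [-0.0, 1.0, -0.0, 0.002]
ft_force: [-0.4, -0.1, -0.9]
grip_width: 0.0431
grasp_force: 0.0
```

>>> {"method": "move_arm", "body": {"deltas": [[0.48,0,0,0,0,0,0],[0.46,0,0,0,0,0,0],[0.45,0,0,0,0,0,0],[0.44,0,0,0,0,0,0],[0.43,0,0,0,0,0,0],[0.42,0,0,0,0,0,0],[0.41,0,0,0,0,0,0]]}}

```text
clock: 4.18
eef_pos: [0.5154, -0.0883, 0.0402]
tool_rot: [0.0, 1.0, -0.001, 0.001]
ft_force: [-0.4, -3.7, 5.9]
grip_width: 0.0358
grasp_force: 38.1
```

>>> {"method": "move_arm", "body": {"deltas": [[0.4,0,0,0,0,0,0],[0.4,0,0,0,0,0,0],[0.4,0,0,0,0,0,0],[0.4,0,0,0,0,0,0]]}}

```text
clock: 4.52
eef_pos: [0.5154, -0.0884, 0.0403]
tool_rot: [0.0, 1.0, -0.001, 0.001]
ft_force: [-1.1, -3.6, 6.1]
grip_width: 0.0352
grasp_force: 56.7
```

>>> {"method": "move_arm", "body": {"deltas": [[0.4,0,0,-3,0,0,0],[0.4,0,0,-8,0,0,0],[0.4,0,0,-12,0,0,0],[0.4,0,0,-12,0,0,0],[0.4,0,0,-12,0,0,0],[0.4,0,0,-8,0,0,0],[0.4,0,0,-5,0,0,0],[0.4,0,0,0,0,0,0],[0.4,0,0,0,0,0,0],[0.4,0,0,0,0,0,0]]}}

```text
clock: 5.35
eef_pos: [0.514, -0.0872, 0.0985]
tool_rot: [-0.0, 1.0, 0.0, -0.001]
ft_force: [-0.4, -0.4, -4.9]
grip_width: 0.0352
grasp_force: 56.6
```

>>> {"method": "move_arm", "body": {"deltas": [[0.4,0,0,0,0,0,0],[0.4,0,0,0,0,0,0],[0.4,0,0,0,0,0,0],[0.4,0,0,0,0,0,0]]}}

```text
clock: 5.68
eef_pos: [0.5146, -0.0873, 0.099]
tool_rot: [-0.0, 1.0, 0.0, -0.0]
ft_force: [0.2, 0.0, -4.6]
grip_width: 0.0353
grasp_force: 56.6
```

```bash
python3 - <<'E'
from h import *
f=[]
for i in range(6): bot.camera("wrist") if i else 0; o=bot.get_obs(); f.append(o["ft_force"])
print(np.round(f,2),o["eef_pos"],o["grasp_force"],o["ft_torque"])
E
```

```text
[[ 0.18  0.04 -4.64]
 [-0.43 -1.34 -4.13]
 [ 1.14 -0.03 -5.46]
 [-0.27 -0.05 -5.55]
 [-0.24 -0.2  -4.05]
 [-0.02 -0.34 -5.57]] [ 0.51480407 -0.08738444  0.09930692] 56.61695536226034 [ 0.01282188  0.00699316 -0.02855253]
```

>>> {"method": "move_arm", "body": {"deltas": [[0.4,0,0,8,0,0,0],[0.4,0,0,12,0,0,0],[0.4,0,0,12,0,0,0],[0.4,0,0,10,0,0,0],[0.4,0,0,7,0,0,0],[0.4,0,0,4,0,0,0],[0.4,0,0,2,0,0,0],[0.4,0,0,2,0,0,0],[0.4,0,0,1,0,0,0],[0.4,0,0,0,0,0,0]]}}

```text
clock: 6.77
eef_pos: [0.5151, -0.0874, 0.0415]
tool_rot: [-0.0, 1.0, -0.0, 0.0]
ft_force: [0.6, 0.5, -3.6]
grip_width: 0.0349
grasp_force: 56.6
```

>>> {"method": "move_arm", "body": {"deltas": [[0.4,0,0,0.5,0,0,0],[0.4,0,0,0.5,0,0,0],[0.4,0,0,0,0,0,0]]}}

```text
clock: 7.02
eef_pos: [0.515, -0.0874, 0.0406]
tool_rot: [-0.0, 1.0, -0.0, 0.0]
ft_force: [-0.0, -0.1, -4.9]
grip_width: 0.0351
grasp_force: 56.6
```

>>> {"method": "move_arm", "body": {"deltas": [[0.4,0,0,0.5,0,0,0],[0.4,0,0,0.5,0,0,0],[0.4,0,0,0,0,0,0]]}}

```text
clock: 7.27
eef_pos: [0.515, -0.0874, 0.0403]
tool_rot: [-0.0, 1.0, -0.0, 0.0]
ft_force: [-2.8, 1.2, 3.8]
grip_width: 0.0356
grasp_force: 57.4
```

Contact made; release gradually, then rise.

>>> {"method": "move_arm", "body": {"deltas": [[0.41,0,0,0,0,0,0],[0.42,0,0,0,0,0,0],[0.43,0,0,0,0,0,0],[0.45,0,0,0,0,0,0],[0.5,0,0,0,0,0,0],[0.6,0,0,0,0,0,0],[0.8,0,0,0,0,0,0],[1,0,0,0,0,0,0],[1,0,0,0,0,0,0],[1,0,0,0,0,0,0]]}}

```text
clock: 8.1
eef_pos: [0.5149, -0.0874, 0.0392]
tool_rot: [-0.0, 1.0, -0.0, 0.0]
ft_force: [0.1, 0.2, -0.2]
grip_width: 0.0857
grasp_force: 0.0
```

>>> {"method": "move_arm", "body": {"deltas": [[1,0,0,-15,0,0,0],[1,0,0,-25,0,0,0],[1,0,0,-35,0,0,0],[1,0,0,-35,0,0,0],[1,-6,-30,0,0,0,0],[1,-6,-30,0,0,0,0],[1,-6,-30,0,0,0,0],[1,-5,-31,0,0,0,0],[1,0,0,0,0,0,0]]}}

```text
clock: 8.85
eef_pos: [0.5388, -0.2136, 0.1494]
tool_rot: [0.003, 1.0, -0.002, 0.001]
ft_force: [0.2, -0.3, -0.2]
grip_width: 0.0851
grasp_force: 0.0
```

```bash
python3 - <<'E'
from h import *
o=bot.get_obs();print(o["eef_pos"],o["ft_force"])
cal=bot.calibration("wrist");im=bot.camera("wrist");cv2.imwrite("pics/w1.png",im)
print(proj(cal,[[.515,-.0875,.068],[.538,-.209,.068]]))
print(ray(dict(cal),(0,0),.045))
E
```

```text
[ 0.53875712 -0.21356796  0.14938398] [ 0.1500583  -0.32205387 -0.23736612]
[[455.24324502 191.39029027]
 [292.72844088 221.20034884]]
[ 0.38217663 -0.41285784  0.045     ]
```

View pics/w1.png

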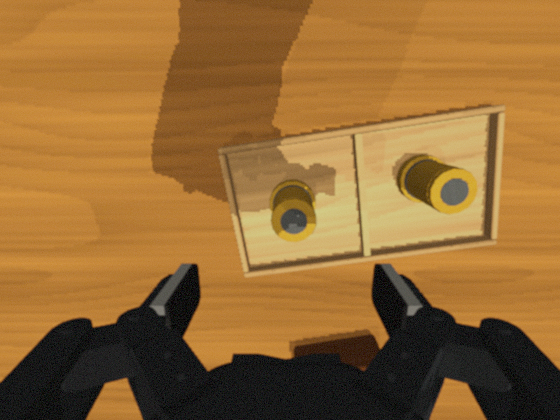

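A stands upright where predicted (spot at 455,191); B's spot at (293,221) also as predicted. Now B.

>>> {"method": "move_arm", "body": {"deltas": [[1,0,0,0,0,0,0],[1,0,0,30,0,0,0],[1,0,0,30,0,0,0],[1,0,0,25,0,0,0],[1,0,0,16,0,0,0],[1,0,0,7,0,0,0],[0.7,0,0,0,0,0,0],[0.6,0,0,0,0,0,0],[0.55,0,0,0,0,0,0],[0.5,0,0,0,0,0,0]]}}

```text
clock: 9.73
eef_pos: [0.5391, -0.2086, 0.043]
tool_rot: [-0.0, 1.0, -0.001, 0.002]
ft_force: [-0.4, -0.3, -0.3]
grip_width: 0.0427
grasp_force: 0.0
```

>>> {"method": "move_arm", "body": {"deltas": [[0.48,0,0,0,0,0,0],[0.46,0,0,0,0,0,0],[0.45,0,0,0,0,0,0],[0.44,0,0,0,0,0,0],[0.43,0,0,0,0,0,0],[0.42,0,0,0,0,0,0],[0.41,0,0,0,0,0,0],[0.4,0,0,0,0,0,0],[0.4,0,0,0,0,0,0],[0.4,0,0,0,0,0,0]]}}

```text
clock: 10.57
eef_pos: [0.5379, -0.2081, 0.0417]
tool_rot: [-0.0, 1.0, 0.0, 0.0]
ft_force: [-0.5, 1.9, 4.7]
grip_width: 0.0348
grasp_force: 42.3
```

>>> {"method": "move_arm", "body": {"deltas": [[0.4,0,0,-3,0,0,0],[0.4,0,0,-8,0,0,0],[0.4,0,0,-12,0,0,0],[0.4,0,0,-12,0,0,0],[0.4,0,0,-12,0,0,0],[0.4,0,0,-8,0,0,0],[0.4,0,0,-5,0,0,0],[0.4,0,0,0,0,0,0],[0.4,0,0,0,0,0,0],[0.4,0,0,0,0,0,0]]}}

```text
clock: 11.4
eef_pos: [0.5372, -0.2082, 0.1005]
tool_rot: [-0.0, 1.0, 0.0, -0.001]
ft_force: [-0.2, -0.9, -2.5]
grip_width: 0.0351
grasp_force: 42.2
```

>>> {"method": "move_arm", "body": {"deltas": [[0.4,0,0,0,0,0,0],[0.4,0,0,0,0,0,0],[0.4,0,0,0,0,0,0],[0.4,0,0,0,0,0,0]]}}

```text
clock: 11.73
eef_pos: [0.5377, -0.2083, 0.101]
tool_rot: [-0.0, 1.0, 0.0, -0.0]
ft_force: [0.7, -0.8, -2.6]
grip_width: 0.0351
grasp_force: 42.2
```

```bash
python3 - <<'E'
from h import *
f=[]
for i in range(6): bot.camera("wrist") if i else 0; o=bot.get_obs(); f.append(o["ft_force"])
print(np.round(f,2),o["eef_pos"],o["grasp_force"],o["ft_torque"])
cal=bot.calibration("wrist"); print(proj(cal,[.515,-.0875,.068]))
E
```

```text
[[ 0.71 -0.78 -2.64]
 [-0.4   0.4  -2.79]
 [-0.97 -0.74 -2.46]
 [ 0.21  0.61 -2.08]
 [-0.16 -0.   -2.62]
 [ 0.17 -0.32 -2.59]] [ 0.53784295 -0.20836778  0.10129875] 42.22541034221649 [-0.0053093  -0.01765474  0.0536717 ]
[[490.01737726 211.95713554]]
```

B is the light one (≈2.5 N vs ≈4.9 N). Set B down.

>>> {"method": "move_arm", "body": {"deltas": [[0.4,0,0,8,0,0,0],[0.4,0,0,12,0,0,0],[0.4,0,0,12,0,0,0],[0.4,0,0,10,0,0,0],[0.4,0,0,7,0,0,0],[0.4,0,0,4,0,0,0],[0.4,0,0,2,0,0,0],[0.4,0,0,2,0,0,0],[0.4,0,0,1,0,0,0],[0.4,0,0,0.5,0,0,0]]}}

```text
clock: 12.82
eef_pos: [0.5382, -0.2085, 0.0431]
tool_rot: [-0.0, 1.0, -0.0, 0.0]
ft_force: [-0.0, -0.5, -2.1]
grip_width: 0.0347
grasp_force: 42.2
```

>>> {"method": "move_arm", "body": {"deltas": [[0.4,0,0,0.5,0,0,0],[0.4,0,0,0.5,0,0,0],[0.4,0,0,0,0,0,0]]}}

```text
clock: 13.07
eef_pos: [0.538, -0.2084, 0.042]
tool_rot: [-0.0, 1.0, -0.0, 0.0]
ft_force: [0.5, 0.5, -2.5]
grip_width: 0.0349
grasp_force: 42.2
```

>>> {"method": "move_arm", "body": {"deltas": [[0.4,0,0,0.5,0,0,0],[0.4,0,0,0,0,0,0]]}}

```text
clock: 13.23
eef_pos: [0.538, -0.2085, 0.0417]
tool_rot: [-0.0, 1.0, -0.0, 0.0]
ft_force: [-0.7, 0.1, -0.6]
grip_width: 0.0351
grasp_force: 42.4
```

>>> {"method": "move_arm", "body": {"deltas": [[0.4,0,0,0.3,0,0,0],[0.4,0,0,0,0,0,0]]}}

```text
clock: 13.4
eef_pos: [0.538, -0.2084, 0.0417]
tool_rot: [-0.0, 1.0, -0.0, 0.0]
ft_force: [-1.8, 1.1, 3.3]
grip_width: 0.0347
grasp_force: 42.7
```

>>> {"method": "move_arm", "body": {"deltas": [[0.41,0,0,0,0,0,0],[0.42,0,0,0,0,0,0],[0.43,0,0,0,0,0,0],[0.45,0,0,0,0,0,0],[0.5,0,0,0,0,0,0],[0.6,0,0,0,0,0,0],[0.8,0,0,0,0,0,0],[1,0,0,0,0,0,0],[1,0,0,0,0,0,0],[1,0,0,0,0,0,0]]}}

```text
clock: 14.23
eef_pos: [0.5378, -0.2084, 0.041]
tool_rot: [-0.0, 1.0, -0.0, -0.0]
ft_force: [0.2, -0.3, -0.2]
grip_width: 0.0852
grasp_force: 0.0
```

>>> {"method": "move_arm", "body": {"deltas": [[1,0,0,-15,0,0,0],[1,0,0,-25,0,0,0],[1,0,0,-35,0,0,0],[1,0,0,-35,0,0,0],[1,6,30,0,0,0,0],[1,6,30,0,0,0,0],[1,6,30,0,0,0,0],[1,5,31,0,0,0,0],[1,0,0,0,0,0,0],[1,0,0,0,0,0,0]]}}

```text
clock: 15.07
eef_pos: [0.5146, -0.086, 0.1513]
tool_rot: [-0.002, 1.0, -0.0, 0.0]
ft_force: [-0.3, -0.2, -1.1]
grip_width: 0.0854
grasp_force: 0.0
```

```bash
python3 - <<'E'
from h import *
o=bot.get_obs();print(o["eef_pos"],o["ft_force"])
cal=bot.calibration("wrist");im=bot.camera("wrist");cv2.imwrite("pics/w2.png",im)
print(proj(cal,[[.515,-.0875,.068],[.538,-.209,.068],[.528,.164,.045]]))
E
```

```text
[ 0.5146388  -0.08604032  0.15129081] [-0.30343125 -0.22427426 -1.08166146]
[[284.67230002 221.96390341]
 [133.43160787 248.63829766]
 [574.51670082 228.51529471]]
```

View pics/w2.png

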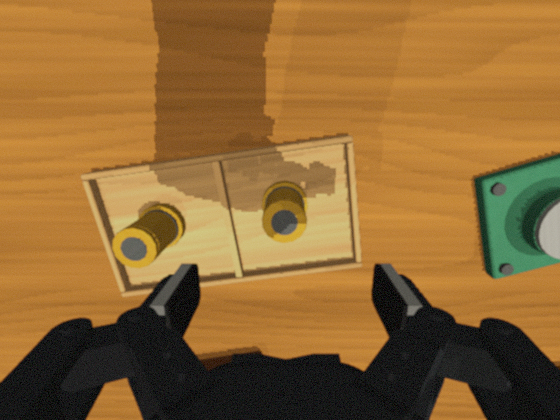

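Both dies stand upright (A's spot at 285,222; B's at 134,248), as predicted. Now grip A again.

>>> {"method": "move_arm", "body": {"deltas": [[1,0,0,0,0,0,0],[1,0,0,30,0,0,0],[1,0,0,30,0,0,0],[1,0,0,25,0,0,0],[1,0,0,17,0,0,0],[1,0,0,8,0,0,0],[0.7,0,0,0,0,0,0],[0.6,0,0,0,0,0,0],[0.55,0,0,0,0,0,0],[0.5,0,0,0,0,0,0]]}}

```text
clock: 15.95
eef_pos: [0.5162, -0.0879, 0.0425]
tool_rot: [0.0, 1.0, -0.0, 0.002]
ft_force: [0.2, 0.4, -0.2]
grip_width: 0.0428
grasp_force: 0.0
```

>>> {"method": "move_arm", "body": {"deltas": [[0.48,0,0,0,0,0,0],[0.46,0,0,0,0,0,0],[0.45,0,0,0,0,0,0],[0.44,0,0,0,0,0,0],[0.43,0,0,0,0,0,0],[0.42,0,0,0,0,0,0],[0.41,0,0,0,0,0,0],[0.4,0,0,0,0,0,0],[0.4,0,0,0,0,0,0],[0.4,0,0,0,0,0,0]]}}

```text
clock: 16.78
eef_pos: [0.515, -0.0874, 0.0417]
tool_rot: [-0.0, 1.0, -0.0, 0.0]
ft_force: [-1.4, 0.1, 4.7]
grip_width: 0.0353
grasp_force: 55.2
```

>>> {"method": "move_arm", "body": {"deltas": [[0.4,0,0,-3,0,0,0],[0.4,0,0,-8,0,0,0],[0.4,0,0,-14,0,0,0],[0.4,0,0,-20,0,0,0],[0.4,0,0,-20,0,0,0],[0.4,0,0,-20,0,0,0],[0.4,0,0,-15,0,0,0],[0.4,0,0,-10,0,0,0],[0.4,0,0,0,0,0,0],[0.4,0,0,0,0,0,0]]}}

```text
clock: 17.62
eef_pos: [0.5146, -0.0873, 0.1507]
tool_rot: [-0.0, 1.0, 0.0, -0.0]
ft_force: [-0.9, -0.3, -4.8]
grip_width: 0.0357
grasp_force: 55.2
```

>>> {"method": "move_arm", "body": {"deltas": [[0.4,0,5,0,0,0,0],[0.4,0,10,0,0,0,0],[0.4,0,16,0,0,0,0],[0.4,0,20,0,0,0,0],[0.4,0,20,0,0,0,0],[0.4,0,20,0,0,0,0],[0.4,0,15,0,0,0,0],[0.4,0,10,0,0,0,0],[0.4,0,4,0,0,0,0],[0.4,0,0,0,0,0,0]]}}

```text
clock: 18.45
eef_pos: [0.5143, 0.0337, 0.1504]
tool_rot: [-0.001, 1.0, -0.0, -0.001]
ft_force: [0.0, -0.7, -5.2]
grip_width: 0.0355
grasp_force: 55.2
```

```bash
python3 - <<'E'
from h import *
print(ray({"position":[0.44222467,-0.08972488,0.32317261],"orientation":[0.69964887,0.699273,0.10335289,0.10405243],"K":bot.calibration("wrist")["K"]},(543,213),.045))
o=bot.get_obs();print(o["eef_pos"])
cal=bot.calibration("wrist");im=bot.camera("wrist");g=im.copy()
p=proj(cal,[.528,.164,.045])[0];print(p)
cv2.imwrite("pics/w3.png",g)
# bright disc
hsv=cv2.cvtColor(im,cv2.COLOR_BGR2HSV)
m=((hsv[...,1]<40)&(hsv[...,2]>100)).astype(np.uint8)
n,l,st,c=cv2.connectedComponentsWithStats(m)
for i in np.argsort(-st[1:,4])[:4]+1: print(st[i],c[i],ray(cal,c[i],.045))
E
```

```text
[0.52721386 0.16464755 0.045     ]
[0.51429324 0.03369937 0.15036221]
[436.96888638 228.83833256]
[ 402  193   71   67 3669] [436.95421096 226.45707277] [0.52581661 0.16365964 0.045     ]
[458 156  13  12 118] [463.91525424 161.62711864] [0.47023009 0.17711713 0.045     ]
[364 184  12  12 112] [369.78571429 189.53571429] [0.49339202 0.10294588 0.045     ]
[495 412  14   8  91] [501.18681319 415.87912088] [0.74136724 0.26502662 0.045     ]
```

View pics/w3.png

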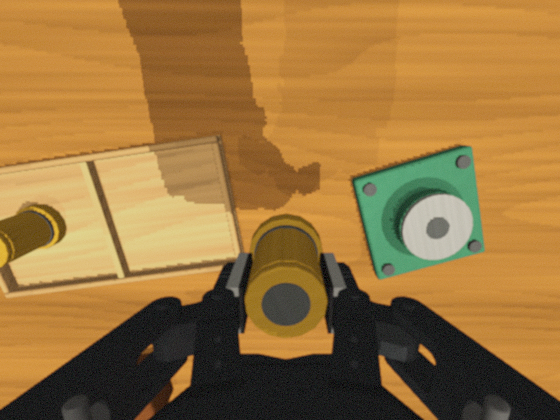

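>>> {"method": "move_arm", "body": {"deltas": [[0.4,-1,5,0,0,0,0],[0.4,-1,11,0,0,0,0],[0.4,-2,18,0,0,0,0],[0.4,-2,22,0,0,0,0],[0.4,-2,22,0,0,0,0],[0.4,-2,22,0,0,0,0],[0.4,-1,16,0,0,0,0],[0.4,-1,10,0,0,0,0],[0.4,-1,5,0,0,0,0],[0.4,0,0,0,0,0,0]]}}

```text
clock: 19.33
eef_pos: [0.528, 0.1644, 0.1509]
tool_rot: [-0.001, 1.0, 0.0, 0.0]
ft_force: [1.1, -0.3, -5.2]
grip_width: 0.0354
grasp_force: 55.3
```

>>> {"method": "move_arm", "body": {"deltas": [[0.4,0,0,4,0,0,0],[0.4,0,0,8,0,0,0],[0.4,0,0,10,0,0,0],[0.4,0,0,10,0,0,0],[0.4,0,0,6,0,0,0],[0.4,0,0,2,0,0,0],[0.4,0,0,0,0,0,0],[0.4,0,0,0,0,0,0],[0.4,0,0,0,0,0,0],[0.4,0,0,0,0,0,0]]}}

```text
clock: 20.17
eef_pos: [0.5282, 0.1638, 0.1116]
tool_rot: [-0.0, 1.0, 0.0, 0.001]
ft_force: [0.7, -0.0, -5.3]
grip_width: 0.0353
grasp_force: 55.3
```

```bash
python3 - <<'E'
from h import *
o=bot.get_obs();print(o["eef_pos"],o["tool_rot"],o["joint_vel"],o["grasp_force"])
im=bot.camera("scene");cal=bot.calibration("scene")
t=np.linspace(0,2*np.pi,60);e=o["eef_pos"]
def ring(g,c,r,z,col): cv2.polylines(g,[np.round((proj(cal,np.c_[c[0]+r*np.cos(t),c[1]+r*np.sin(t),0*t+z])-[140,90])*4).astype(int)],True,col,1)
g=cv2.resize(im[90:240,190-50:340],None,fx=4,fy=4,interpolation=cv2.INTER_CUBIC)
b=e[2]-.0355
ring(g,e,.022,b,(0,0,255));ring(g,e,.018,b+.062,(0,0,255));ring(g,(.5275,.164),.03,.045,(255,0,0))
cv2.imwrite("pics/s2.png",g)
E
```

```text
[0.52823218 0.16381524 0.11161514] [-1.27573042e-04  9.99999778e-01  2.02951493e-04  6.22200019e-04] [-0.00018312 -0.00019603 -0.0012328  -0.00035915 -0.00060074  0.00051184] 55.27471952140331
```

View pics/s2.png

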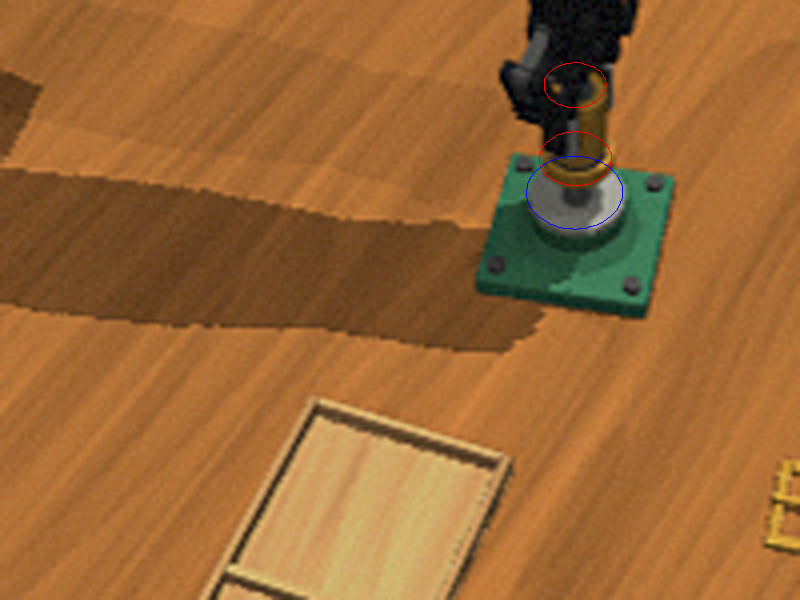

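The die is upright, still, and centred about 30 mm above the disc. The overlaid rings match the picture.

```bash
python3 -c "
from workcell import bot
print(bot.job_done())"
```

```text
the job is handed in; nothing more can be done
None
```

The heavier die, die_a (about 0.5 kg against 0.26 kg), is held upright and still about 30 mm above the centre of the anvil's disc, the lighter die_b stands in the tray again, and the job is handed in.

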